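# Seat the knurled bayonet collar on the engraving vise and hold it home

## Task

Pull the knurled, flanged work collar straight up off its sprung catches on the parking rail, set it over the pinned spigot of the engraving vise and turn it until its hidden keyways drop over the pins. Then push it fully home, flange flush on the vise's rim against the spring under it, and finish while still gripping it and holding it there, so that the lock screw can be tightened. Never let the collar fall to the bench; leave the smooth cap and everything else on the bench where it is.

Things in the scene. Friction and masses are not known exactly. Their poses are not given: they have to be found in the camera images.
- collar: the work collar, plain steel, closed on top, 48 mm tall, 0.18 to 0.34 kg. Origin at the centre of its underside, z up. Flange diameter 54, 0 to 6 mm high; above it a knurled barrel of diameter 44. It starts upright, its yaw within 30 degrees of the rail's, at one of the rail's two stations
- collar_grip (a point): point on the collar's axis 38 mm above its underside, a good height for the TCP when gripping the knurled barrel (diameter 44)
- collar_bore (a point): mouth of the collar's bore, at the centre of its underside; diameter 26.4, 36 mm deep, open from below. In its wall three full-depth keyways 8.5 mm wide (out to radius 18), centred on the collar's own +x direction and 120 and 240 degrees from it; they cannot be seen from outside
- rail: aluminium parking rail fixed on the bench, 70 x 270 x 30 mm, long along its own y. Origin at the centre of its underside. Its two stations lie at y = -65 and +65 mm on its top. Each has a stub (diameter 24.8, 7 mm high) inside the part's bore and two sprung balls
- rail_catch (a point): middle of the rail's top face. At each station the balls sit in 18 mm high housings (33 to 48 mm from the station's centre, both ways along the rail) and reach 3 mm in over the part's flange. Pulling straight up by 10 to 20 N overcomes them; 20 mm up the part is clear of them
- cap: smooth steel cap on the rail's other station: flange diameter 54, slim smooth barrel of diameter 32, 66 mm tall; origin at the centre of its underside. Not needed: leave it there
- vise: round steel engraving vise fixed on the bench, base diameter 104, 60 mm high to the rim, origin at the centre of its underside, axis upright. In its middle stands a spigot with three radial pins 120 degrees apart; one of them points along the vise's own +x turned by an unknown angle of up to 0.6 rad either way, which differs from run to run and is not reported
- rim (a point): centre of the flat rim (outer diameter 64) on top of the vise, axes as the vise's. The collar is home when its underside lies on this rim. A sprung seat inside the rim holds the collar's underside about 6 mm above it and gives 1 N per mm after the first 4.5 N: about 8 N of push takes the collar home; let go, it springs back up
- spigot_top (a point): top of the vise's spigot, 30 mm above the rim; diameter 24, the top 4 mm tapered to 19. Its pins, 5 mm thick, reach out to radius 16.5; their tops lie 22.5 mm above the rim, and a collar whose keyways are not over them rests there, its underside 22 mm above the rim. With the keyways over them (within about 0.1 rad) it goes down freely to the sprung seat
- hammer: bystander: hammer lying on the bench, 250 mm long, head 85 mm wide at its own +x end; origin on the bench under the middle of its length
- block: bystander: heavy grey block 60 x 120 x 45 mm, fixed, origin under its centre
- flask: bystander: amber bottle, diameter 60, 130 mm tall, origin under its centre
- bowl: bystander: white bowl, diameter 110, 40 mm tall, origin under its centre
- punches: bystander: white pot, diameter 60, of steel punches, 95 mm tall, origin under its centre
- tumbler: bystander: glass tumbler, diameter 68, 75 mm tall, origin under its centre
- waxpot: bystander: small jar, diameter 38, 45 mm tall, between rail and vise, origin under its centre
Things that resemble listed ones, but are neither listed nor needed, are in the scene too. Leave any blue look-alike of the collar alone.

How it is judged (in metres and radians):
On the way, in this order (a step that is already met when the one before it is completed fails the run):
1. the collar has been lifted clear of the rail's catches in the fingers (z of collar in the frame of rail above 0.055 m and contact force between the fingers and collar above 1 N), for 0.1 s.
2. the collar has dropped over the pins of the vise's spigot (horizontal distance between collar and rim below 0.004 m and z of collar in the frame of rim below 0.01 m and angle between collar's own z axis and vertical below 0.1 rad), for 0.1 s.
At the end, for the whole second after the job is handed in: the collar sits upright (within 3.4 degrees) on the vise's spigot, centred within 3 mm, its underside within 2 mm of the rim, still, and the fingers are on it (more than 2 N), holding it down against the spring; the smooth cap is still at its station (horizontal distance between collar and rim below 0.003 m and z of collar in the frame of rim below 0.002 m and angle between collar's own z axis and vertical below 0.06 rad and contact force between the fingers and collar above 2 N and linear speed of collar below 0.02 m/s and distance of cap from where it was at the start of the episode below 0.02 m); the arm keeps its last pose, push and grip.
It fails at once if the collar fell to the bench (height (world z) of collar below 0.02 m).
It fails at once if the smooth cap or another thing on the bench was shifted by more than 3 cm (distance of any of cap, hammer, flask, bowl, punches, tumbler, waxpot from where it was at the start of the episode above 0.03 m).
It also fails if it takes over 51 s, if anything falls off the work surface, if the arm or the gripper's body presses on something with over 40 N, if the wrist force passes 120 N, or if a joint passes its speed limit or range.

## Robot

A 6-joint arm with a two-finger parallel gripper is mounted at the origin on the work surface. World frame = base frame: x ahead of the robot, y to its left, z up, the work surface at z = 0. Lengths are in mm, angles in rad, forces in N, time in s.
With the tool pointing down it reaches from about 275 to 1000 mm from the base axis. Payload 8.4 kg.
Tool frame: the origin (TCP) lies between the finger pads, 19 mm behind the fingertips; this is the grasp point; y points along the fingers, x is the direction in which the jaws open and shut, and the axes are right-handed (so a half turn about y gives the same grasp; the last joint's range is limited). The gripper opens to 85 mm and grips with 20 to 120 N. Pads are 22 mm wide; open, the fingers measure 114 mm over their backs; the gripper's body (76 mm by 85 mm) begins 54 mm behind the grasp point. The pads swing forward as they close: fully open they stand 13 mm farther back than shut.
Start: joints at [1.232, 0.353, 1.633, -0, 1.155, -0.002], TCP at [206.542, 589.889, 249.981] pointing down, gripper open.
Joint ranges: [-2.63, 2.63], [-0.92, 2.1], [0.06, 2.66], [-1.3, 4.44], [0, 2.69], [-3.02, 3.02]. Speed limits (rad/s): [2.22, 2.22, 2.79, 3.14, 3.14, 3.14].

## Interface

Orientations are given as [roll, pitch, yaw] about the fixed x, y, z axes, in that order (R = Rz(yaw) Ry(pitch) Rx(roll)).
In Python, from rig import r, cams, order gives the robot as it stands. The module is installed in compiled form; this text tells all that it offers.
- The arm moves only by the shell command python3 -m crank 'ROWS' [FORCE]. ROWS is JSON, a list of rows, each a list of 7 numbers: the turn, a rotation vector about the tool's x, y, z in degrees, then the shift along the tool's x, y, z in cm, then the opening, from -1 (shut) to 1 (fully open). A call has exactly 10 rows; each row shifts and turns the pose as measured when the row begins, along the tool's axes as they then stand; what a row does not reach is not made up. A row lasts 1/12 s, in which the tool goes at most 41.7 mm and 7.16 degrees, less where a joint would pass 70% of its speed; a pose out of reach is approached as far as the arm can. A call with a gripper value outside its range is refused whole. The fingers move at their own pace and stop on an object; FORCE is the grip in N (left out, the last holds). Time passes only in rows, so rows that do not move let the fingers close, or fill a call up. It gives the time, the measured TCP pose, the force and the opening at its end, in the units of the state.
- r.sense(): the state, without advancing time (a new reading comes with each control period).
- cams.grab_frame(name): name is "scene" or "top"; returns the picture (480x640x3 uint8, blue, green, red); there is no depth.
- cams.camera_info(name): a dict with "intrinsics" (3x3 intrinsics, pixels), "view" (4x4, takes a point from world to camera coordinates). Camera axes: x right, y up, looking along -z (the intrinsics and any distortion apply to the point x, -y, -z); pixel columns grow to the right and rows downward; lengths in mm; the calibration is good to about 2 mm. A picture is of the moment at which its call begins. camera_info takes no time and is no camera call.
- order.sign_off(): hands the job in, once; it reports no verdict.
The state is a dict: "clock": time; "qpos": joint angles; "qvel": joint speeds; "joint_efforts": joint torques, N m; "eef_pos": TCP position; "tcp_rot": TCP orientation; "contact_force": force on the tool from outside, world axes, zero at the start; "wrist_torque": the same for the moment, N m; "opening": opening from 0.0 (shut) to 1.0 (fully open).
Only numpy, scipy, OpenCV 4.12 (cv2) and the standard library are available. Lean on these libraries where they do the work, as an engineer would, in place of code of your own. Each camera call takes 0.05 s, during which the arm holds its last target.

## Working session

There is one attempt and no reset: what is moved stays moved. The work goes in short steps, Python scripts to look and compute and a shell command to move; the robot and the scene stay as the last step left them, time stands still between calls to the robot, and variables do not carry over. Pictures are saved under pics/ and viewed, and the job is handed in when it is done.

```bash
mkdir -p pics
python3 - <<'E'
from rig import r,cams,order
import cv2,numpy as np
for n in("scene","top"):
    cv2.imwrite(f"pics/{n}0.png",cams.grab_frame(n)); i=cams.camera_info(n); print(n,{k:np.round(v,3).tolist() if not isinstance(v,str) else v for k,v in i.items()})
print(r.sense())
E
```

```text
scene {'intrinsics': [[541.786, 0.0, 323.497], [0.0, 541.786, 242.65], [0.0, 0.0, 1.0]], 'view': [[-0.447, 0.894, 0.004, 239.413], [-0.581, -0.294, 0.759, 274.242], [0.68, 0.337, 0.652, -1638.557], [0.0, 0.0, 0.0, 1.0]]}
top {'intrinsics': [[623.149, 0.0, 321.362], [0.0, 623.149, 250.41], [0.0, 0.0, 1.0]], 'view': [[0.002, -1.0, -0.01, 37.344], [0.995, 0.001, 0.095, -576.851], [-0.095, -0.01, 0.995, -1444.998], [0.0, 0.0, 0.0, 1.0]]}
{'clock': 0.1, 'qpos': array([ 1.23160685e+00,  3.53594850e-01,  1.63407849e+00, -3.91269871e-06,
        1.15518077e+00, -2.38513284e-03]), 'qvel': array([ 0.00044268, -0.00294289, -0.00319185, -0.00123509,  0.00042381,
       -0.00109672]), 'joint_efforts': array([ 8.79263716e-04, -6.06363487e+01, -3.42817390e+01, -5.91148182e-05,
        3.93362759e-03, -6.13499992e-06]), 'eef_pos': array([206.40151037, 589.5012936 , 249.31875181]), 'tcp_rot': array([-1.57079690e+00,  1.26145857e-03,  1.23399357e+00]), 'contact_force': array([-0.41705013, -0.59883996, -0.49164759]), 'wrist_torque': array([-0.02215605,  0.01047281,  0.02962782]), 'opening': 0.9998479958500845}
```

View pics/scene0.png

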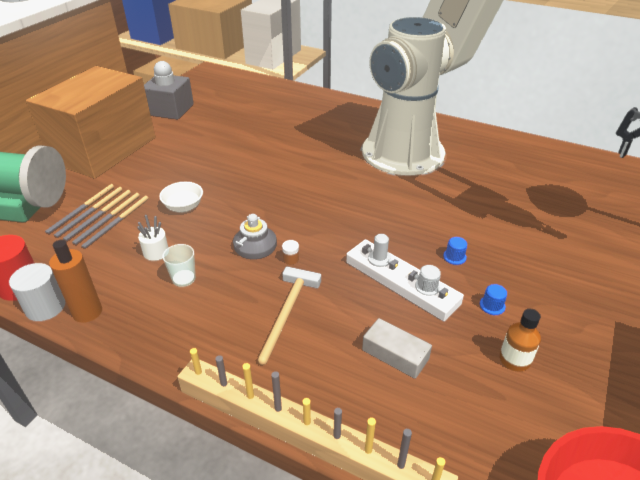

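View pics/top0.png

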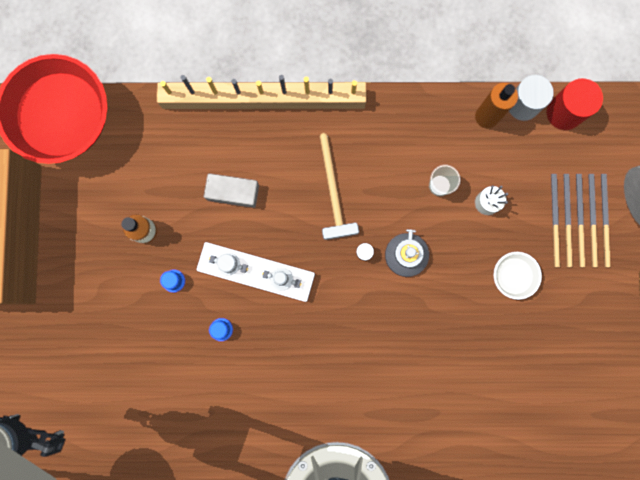

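The scene view shows two plain steel parts on the rail, at (381,248) tall and slim, and at (429,280) short and wide. There are also two blue look-alikes, at (456,250) and (495,299). The wide one, top-view (227,263), fits the collar. The vise is at top (409,253). I'll confirm with enlarged crops.

Run:
```python
import cv2,numpy as np
s=cv2.imread("pics/scene0.png");t=cv2.imread("pics/top0.png")
z=lambda im,x,y,w,h,W,H:cv2.resize(im[y:y+h,x:x+w],(W,H),interpolation=cv2.INTER_CUBIC)
a=np.hstack([z(s,345,225,120,90,400,300),z(s,220,205,120,90,400,300)])
b=np.hstack([z(t,190,230,120,90,400,300),z(t,365,213,100,75,400,300)])
cv2.imwrite("pics/crop1.png",np.vstack([a,b]))
```

```text
(no output)
```

View pics/crop1.png

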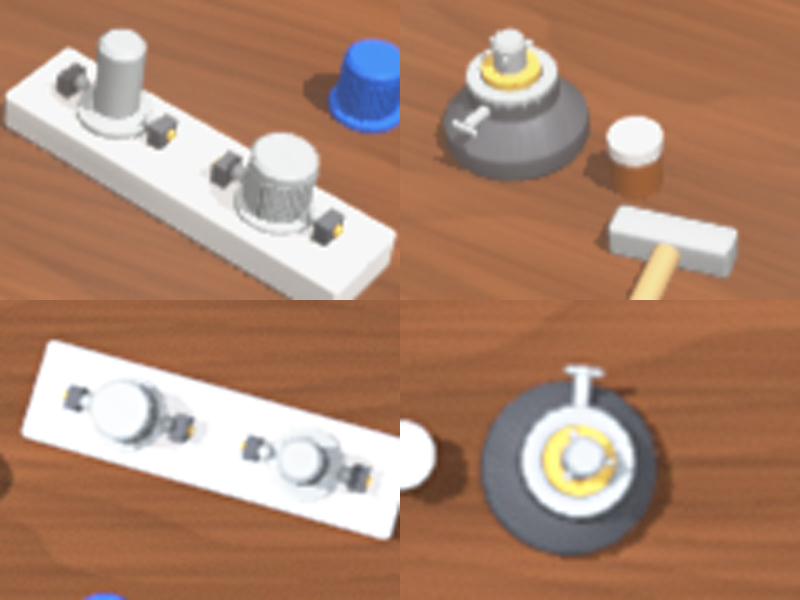

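```bash
cat > h.py <<'E'
from rig import r,cams,order
import cv2,numpy as np
from scipy.optimize import least_squares
I={n:cams.camera_info(n) for n in("scene","top")}
def proj(n,P):
    P=np.atleast_2d(P).astype(float); V=I[n]["view"];K=I[n]["intrinsics"]
    c=P@V[:3,:3].T+V[:3,3]; q=np.c_[c[:,0],-c[:,1],-c[:,2]]@K.T
    return q[:,:2]/q[:,2:]
def unproj(n,uv,z):
    V=I[n]["view"];K=I[n]["intrinsics"]
    d=np.linalg.solve(K,[uv[0],uv[1],1.]);d=np.array([d[0],-d[1],-d[2]])
    R=V[:3,:3];o=-R.T@V[:3,3];w=R.T@d
    return o+w*(z-o[2])/w[2]
def circ(x,y,z,rad,n=72):
    a=np.linspace(0,2*np.pi,n);return np.c_[x+rad*np.cos(a),y+rad*np.sin(a),0*a+z]
def overlay(im,n,curves,x,y,w,h,k):
    o=cv2.resize(im[y:y+h,x:x+w],None,fx=k,fy=k,interpolation=cv2.INTER_CUBIC)
    for P,c in curves:
        q=((proj(n,P)-[x,y]+.5)*k).round().astype(np.int32)
        cv2.polylines(o,[q],False,c,1,cv2.LINE_AA)
    return o
E
python3 - <<'E'
from h import *
print(I["top"]["view"][:3,:3]@I["top"]["view"][:3,:3].T)
t=cv2.imread("pics/top0.png");s=cv2.imread("pics/scene0.png")
for n,im in(("top",t),("scene",s)):
    hsv=cv2.cvtColor(im,cv2.COLOR_BGR2HSV)
    m=((hsv[...,1]<50)&(hsv[...,2]>150)).astype(np.uint8)
    if n=="top": m[:, :190]=0;m[:,325:]=0;m[:235]=0;m[310:]=0
    c=max(cv2.findContours(m,0,1)[0],key=cv2.contourArea) 
    if n=="top":
        b=cv2.boxPoints(cv2.minAreaRect(c));print(b)
        w=np.array([unproj("top",p,30) for p in b]);print(w.round(1),w.mean(0), [np.linalg.norm(w[i]-w[i-1]) for i in range(4)])
        ed=[w[i]-w[i-1] for i in range(4)];print([np.degrees(np.arctan2(e[1],e[0])) for e in ed])
print("collar top",unproj("top",(227.5,263),78),"cap",unproj("top",(281.3,278.7),96))
print("spigot top",unproj("top",(410.6,252.2),90),"rim",unproj("top",(409.5,253.2),60))
print("spigot scene",unproj("scene",(252.7,217),90),"collar scene",unproj("scene",(345+284/3.333,225+158/3.333),78))
E
```

```text
[[ 1.00000000e+00 -5.27085038e-17  1.57568603e-18]
 [-5.27085038e-17  1.00000000e+00 -1.73387485e-17]
 [ 1.57568603e-18 -1.73387485e-17  1.00000000e+00]]
[[195.42288 270.5725 ]
 [203.82266 240.8932 ]
 [314.76633 272.29236]
 [306.36655 301.97168]]
[[528.6 334.9  30. ]
 [599.  316.5  30. ]
 [524.9  53.6  30. ]
 [455.3  73.   30. ]] [526.90508838 194.50922132  30.        ] [np.float64(271.96943032105924), np.float64(72.77303271122155), np.float64(273.1785561467575), np.float64(72.28405015026242)]
[np.float64(74.36373681915043), np.float64(-14.674725017474767), np.float64(-105.73667213970364), np.float64(164.37365590537354)]
collar top [542.92555511 251.75586072  78.        ] cap [506.37089161 127.30485346  96.        ]
spigot top [ 566.96550367 -164.08467491   90.        ] rim [ 567.43716401 -165.52921159   60.        ]
spigot scene [ 571.01307824 -164.79319092   90.        ] collar scene [550.69757383 255.58811795  78.        ]
```

```bash
cat > ov.py <<'E'
from h import *
def rail(cx,cy,th):
    u=np.array([np.cos(th),np.sin(th)]);v=np.array([u[1],-u[0]]) # u=rail y, v=rail x
    C=[];f=lambda a,b,z:np.r_[np.array([cx,cy])+v*a+u*b,z]
    for z in(0,30):C.append((np.array([f(a,b,z) for a,b in((-35,-135),(35,-135),(35,135),(-35,135),(-35,-135))]),(0,0,255)))
    return C,f
def show(ts,tt,cx,cy,thd,col,vis,out):
    C,f=rail(cx,cy,np.radians(thd))
    g=(0,200,0);b=(255,0,0)
    C+=[(circ(*col,30,27),g),(circ(*col,36,27),g),(circ(*col,78,22),b)]
    D=[(circ(*vis,0,52),g),(circ(*vis,60,32),(0,0,255)),(circ(*vis,90,9.5),b),(circ(*vis,60,12),b)]
    z=lambda n,im,x,y,w,h,k,cv:overlay(im,n,cv,x,y,w,h,k)
    A=np.hstack([z("scene",ts,340,225,132,99,3,C),z("scene",ts,220,205,99,99,4,D)[:297,:396]])
    B=np.hstack([z("top",tt,190,230,132,99,3,C),z("top",tt,365,208,99,99,4,D)[:297,:396]])
    cv2.imwrite(out,np.vstack([A,B]))
E
python3 - <<'E'
from ov import *
s=cv2.imread("pics/scene0.png");t=cv2.imread("pics/top0.png")
show(s,t,527,192,74.3,(544,254),(568,-165),"pics/ov1.png")
E
```

```text
(no output)
```

View pics/ov1.png

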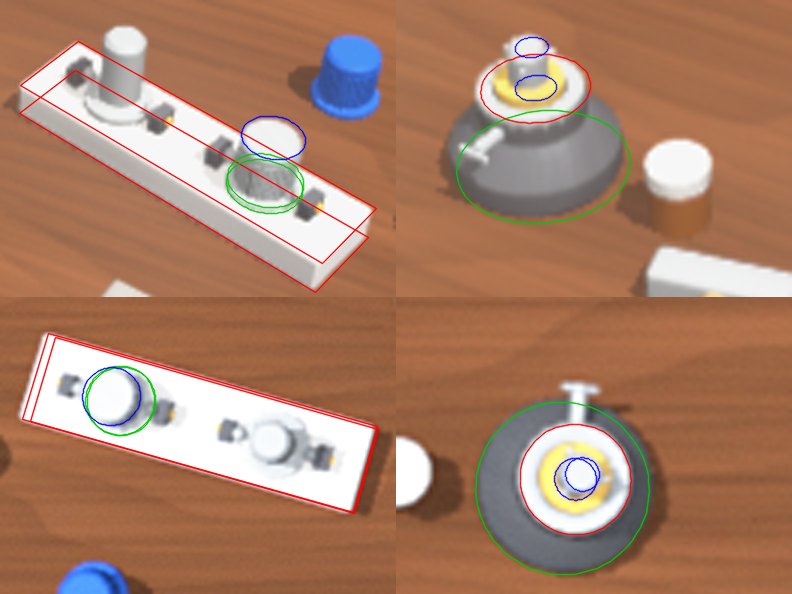

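Crop confirms that the knurled wide part (top px 227,263) is the collar and the slim one is the cap. The vise is at top (409,253). The two cameras disagree by about 4 mm, so I'll check against the gripper once it is near the collar. Moving above the collar first.

```bash
cat > plan.py <<'E'
import sys
from h import *
from scipy.spatial.transform import Rotation as Rn
def plan(tx,ty,tz,yawd,n=10,op=1,done=None):
    s=r.sense();p=s["eef_pos"].copy();R=Rn.from_euler("xyz",s["tcp_rot"])
    T=Rn.from_euler("xyz",[-90,0,yawd],degrees=True);t=np.array([tx,ty,tz],float)
    print("now",p.round(1),np.degrees(s["tcp_rot"]).round(1),"j",s["qpos"].round(2),"t",s["clock"])
    for i in range(n):
        k=n-i
        d=t-p;L=np.linalg.norm(d);st=d*min(1/k,40/max(L,1e-9))
        rv=(R.inv()*T).as_rotvec(degrees=True);m=np.linalg.norm(rv);rr=rv*min(1/k,7/max(m,1e-9))
        sh=R.inv().apply(st)/10
        print([float(v) for v in np.r_[rr.round(1),sh.round(2),op]],end=",\n")
        p=p+st;R=R*Rn.from_rotvec(rr,degrees=True)
    print("left",(t-p).round(1))
a=[float(x) for x in sys.argv[1:]]
plan(*a[:4],int(a[4]),a[5])
E
python3 plan.py 544 254 220 -15.7 14 1
```

```text
now [206.4 589.5 249.3] [-90.    0.1  70.7] j [ 1.23  0.35  1.63 -0.    1.16 -0.  ] t 0.1
[0.0, 6.2, -0.0, -1.46, 0.21, -3.07, 1.0],
[0.0, 6.2, -0.0, -1.13, 0.21, -3.21, 1.0],
[0.0, 6.2, -0.0, -0.77, 0.21, -3.31, 1.0],
[0.0, 6.2, -0.0, -0.41, 0.21, -3.37, 1.0],
[0.0, 6.2, -0.0, -0.05, 0.21, -3.4, 1.0],
[0.0, 6.2, -0.0, 0.32, 0.21, -3.38, 1.0],
[0.0, 6.2, -0.0, 0.68, 0.21, -3.33, 1.0],
[0.0, 6.2, -0.0, 1.03, 0.21, -3.24, 1.0],
[0.0, 6.2, -0.0, 1.37, 0.21, -3.11, 1.0],
[0.0, 6.2, -0.0, 1.7, 0.21, -2.94, 1.0],
[0.0, 6.2, -0.0, 2.01, 0.21, -2.74, 1.0],
[0.0, 6.2, -0.0, 2.29, 0.21, -2.51, 1.0],
[0.0, 6.2, -0.0, 2.55, 0.21, -2.25, 1.0],
[0.0, 6.2, -0.0, 2.77, 0.21, -1.96, 1.0],
left [0. 0. 0.]
```

```bash
python3 -m crank '[[0,6.2,0,-1.45,0.2,-3.05,1],[0,6.2,0,-1.1,0.2,-3.2,1],[0,6.2,0,-0.75,0.2,-3.3,1],[0,6.2,0,-0.4,0.2,-3.35,1],[0,6.2,0,-0.05,0.2,-3.4,1],[0,6.2,0,0.3,0.2,-3.4,1],[0,6.2,0,0.7,0.2,-3.3,1],[0,6.2,0,1.05,0.2,-3.25,1],[0,6.2,0,1.4,0.2,-3.1,1],[0,6.2,0,1.7,0.2,-2.95,1]]' 40; python3 plan.py 544 254 200 -15.7 8 1
```

```text
clock: 0.93
eef_pos: [446.9, 340.2, 225.1]
tcp_rot: [-1.573, 0.005, 0.114]
contact_force: [0.2, -0.4, -0.9]
opening: 0.998
now [446.9 340.2 225.1] [-90.1   0.3   6.5] j [0.65 0.28 1.79 0.   1.07 0.53] t 0.9333
[0.0, 2.8, -0.0, 1.08, 0.31, -1.21, 1.0],
[0.0, 2.8, -0.0, 1.14, 0.31, -1.15, 1.0],
[0.0, 2.8, -0.0, 1.2, 0.31, -1.1, 1.0],
[0.0, 2.8, -0.0, 1.25, 0.31, -1.04, 1.0],
[0.0, 2.8, -0.0, 1.3, 0.31, -0.98, 1.0],
[0.0, 2.8, -0.0, 1.34, 0.31, -0.91, 1.0],
[0.0, 2.8, -0.0, 1.39, 0.31, -0.85, 1.0],
[0.0, 2.8, -0.0, 1.42, 0.31, -0.78, 1.0],
left [0. 0. 0.]
```

```bash
python3 -m crank '[[0,2.8,0,1.1,0.5,-1.2,1],[0,2.8,0,1.15,0.8,-1.15,1],[0,2.8,0,1.2,0.8,-1.1,1],[0,2.8,0,1.25,0.8,-1.05,1],[0,2.8,0,1.3,0.8,-1.0,1],[0,2.8,0,1.35,0.8,-0.9,1],[0,2.8,0,1.4,0.8,-0.85,1],[0,2.8,0,1.4,0.8,-0.8,1],[0,0,0,0,0.8,0,1],[0,0,0,0,0,0,1]]'
python3 - <<'E'
from ov import *
s=cams.grab_frame("scene");t=cams.grab_frame("top");cv2.imwrite("pics/s2.png",s);cv2.imwrite("pics/t2.png",t)
e=r.sense();p=e["eef_pos"];print(p,np.degrees(e["tcp_rot"]))
C,f=rail(527,192,np.radians(74.3));C+=[(circ(544,254,78,22),(255,0,0)),(circ(544,254,30,27),(0,200,0))]
y=e["tcp_rot"][2];x=np.array([np.cos(y),np.sin(y),0])
C+=[(np.array([p-x*42,p+x*42]),(255,0,255)),(np.array([p-x*57-[0,0,6],p+x*57-[0,0,6]]),(255,255,0)),(np.array([p,p-[0,0,60]]),(255,0,255))]
cv2.imwrite("pics/ov2.png",np.hstack([overlay(s,"scene",C,350,160,133,200,3),overlay(t,"top",C,190,190,133,200,3)]))
E
```

```text
clock: 1.77
eef_pos: [549.6, 239.5, 149.9]
tcp_rot: [-1.578, 0.006, -0.312]
contact_force: [-0.3, 0.5, -0.5]
opening: 1.0
[549.94098891 240.38412529 151.34580677] [-90.35568355   0.24249868 -17.77653982]
```

View pics/ov2.png

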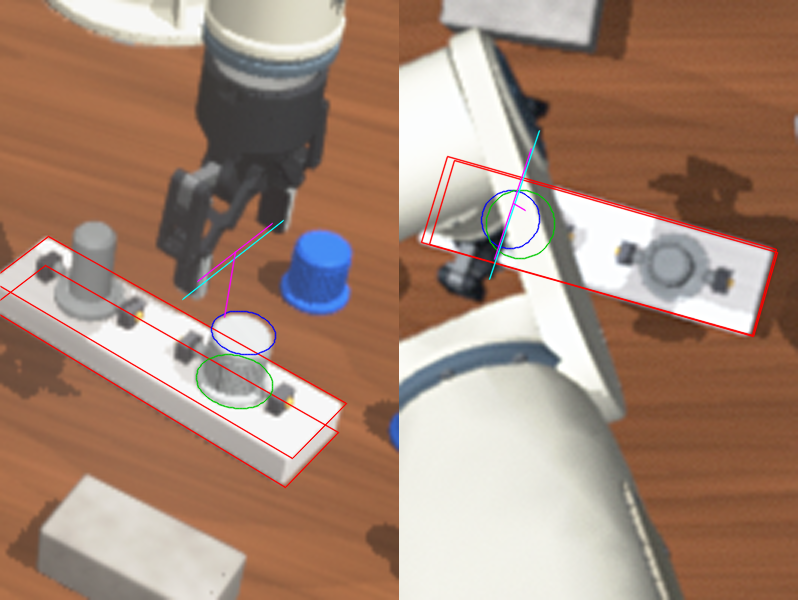

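Run:
```python
from ov import *
from scipy.ndimage import map_coordinates
ims={"scene":cv2.imread("pics/scene0.png"),"top":cv2.imread("pics/top0.png")}
G={}
for n,im in ims.items():
    g=cv2.GaussianBlur(im,(0,0),1.0).astype(np.float32)
    gx=cv2.Sobel(g,-1,1,0);gy=cv2.Sobel(g,-1,0,1);G[n]=np.sqrt(gx**2+gy**2).sum(2)
def dens(P,k=60):
    return np.vstack([np.linspace(P[i],P[i+1],k) for i in range(len(P)-1)])
def samp(n,P):
    q=proj(n,P);return map_coordinates(G[n],[q[:,1],q[:,0]],order=1)
from scipy.optimize import minimize
def fr(p,ns):
    C,_=rail(p[0],p[1],p[2]);P=dens(C[1][0])
    return -sum(samp(n,P).mean() for n in ns)
def fv(p,ns):
    c=0
    for n in ns: c-=samp(n,circ(p[0],p[1],60,32)).mean()+ (samp(n,circ(p[0],p[1],0,52)).mean() if n=="top" else 0)
    return c
def fc(p,ns): return -sum(samp(n,circ(p[0],p[1],78,22)).mean() for n in ns)
for nm,f,x0 in(("rail",fr,[527,192,np.radians(74.3)]),("vise",fv,[568,-165]),("collar",fc,[544,254])):
    for ns in(["scene"],["top"],["scene","top"]):
        b=None
        for dx in(-5,-2,0,2,5):
            for dy in(-5,-2,0,2,5):
                x=np.array(x0,float);x[0]+=dx;x[1]+=dy
                s=np.vstack([x]+[x+np.eye(len(x))[i]*(1 if i<2 else .01) for i in range(len(x))])
                o=minimize(f,x,args=(ns,),method="Nelder-Mead",options=dict(initial_simplex=s))
                if b is None or o.fun<b.fun:b=o
        print(nm,ns,b.x.round(3),round(b.fun,1), np.degrees(b.x[2]).round(2) if len(b.x)>2 else "")
```

```text
rail ['scene'] [529.4   191.535   1.296] -568.7 74.24
rail ['top'] [527.012 194.257   1.296] -1094.3 74.23
rail ['scene', 'top'] [527.408 193.59    1.295] -1583.3 74.22
vise ['scene'] [ 569.878 -167.053] -691.1 
vise ['top'] [ 568.567 -164.871] -1280.5 
vise ['scene', 'top'] [ 569.328 -165.618] -1906.0 
collar ['scene'] [548.793 253.851] -655.8 
collar ['top'] [557.95  256.652] -418.6 
collar ['scene', 'top'] [548.667 255.184] -945.6
```

```bash
python3 plan.py 546 255.5 120 -15.8 5 1
```

```text
now [549.9 240.4 151.3] [-90.4   0.2 -17.8] j [ 0.41  0.43  1.77 -0.    0.96  0.72] t 1.8667
[0.1, -0.4, -0.0, -0.16, 0.63, 0.27, 1.0],
[0.1, -0.4, -0.0, -0.16, 0.63, 0.27, 1.0],
[0.1, -0.4, -0.0, -0.16, 0.63, 0.27, 1.0],
[0.1, -0.4, -0.0, -0.16, 0.63, 0.27, 1.0],
[0.1, -0.4, -0.0, -0.16, 0.63, 0.27, 1.0],
left [0. 0. 0.]
```

```bash
python3 -m crank '[[0.1,-0.4,0,-0.16,0.6,0.27,1],[0.1,-0.4,0,-0.16,0.6,0.27,1],[0.1,-0.4,0,-0.16,0.6,0.27,1],[0.1,-0.4,0,-0.16,0.6,0.27,1],[0.1,-0.4,0,-0.16,0.6,0.27,1],[0,0,0,0,0,0,1],[0,0,0,0,0,0,1],[0,0,0,0,0,0,1],[0,0,0,0,0,0,1],[0,0,0,0,0,0,1]]'; python3 plan.py 546 255.5 69.5 -15.8 8 1
```

```text
clock: 2.7
eef_pos: [543.7, 260.9, 119.8]
tcp_rot: [-1.566, 0.003, -0.264]
contact_force: [-0.3, 1.3, 0.2]
opening: 1.004
now [543.7 260.9 119.8] [-89.7   0.2 -15.1] j [0.44 0.47 1.79 0.01 0.89 0.7 ] t 2.7
[-0.0, 0.1, -0.0, 0.05, 0.63, -0.06, 1.0],
[-0.0, 0.1, -0.0, 0.05, 0.63, -0.06, 1.0],
[-0.0, 0.1, -0.0, 0.05, 0.63, -0.06, 1.0],
[-0.0, 0.1, -0.0, 0.05, 0.63, -0.06, 1.0],
[-0.0, 0.1, -0.0, 0.05, 0.63, -0.06, 1.0],
[-0.0, 0.1, -0.0, 0.05, 0.63, -0.06, 1.0],
[-0.0, 0.1, -0.0, 0.05, 0.63, -0.06, 1.0],
[-0.0, 0.1, -0.0, 0.05, 0.63, -0.06, 1.0],
left [0. 0. 0.]
```

```bash
python3 -m crank '[[0,0.5,0,0.3,0.5,-0.4,1],[0,0,0,0,0.5,0,1],[0,0,0,0,0.5,0,1],[0,0,0,0,0.5,0,1],[0,0,0,0,0.5,0,1],[0,0,0,0,0,0,1],[0,0,0,0,0,0,1],[0,0,0,0,0,0,1],[0,0,0,0,0,0,1],[0,0,0,0,0,0,1]]'; python3 plan.py 546 255.5 69.5 -15.8 4 1
```

```text
clock: 3.53
eef_pos: [546.2, 255.2, 92.1]
tcp_rot: [-1.566, 0.003, -0.275]
contact_force: [-0.2, 0.6, -0.4]
opening: 1.003
now [546.2 255.2  92.1] [-89.7   0.2 -15.8] j [0.43 0.51 1.8  0.01 0.83 0.7 ] t 3.5333
[-0.1, 0.0, -0.0, -0.0, 0.57, 0.0, 1.0],
[-0.1, 0.0, -0.0, -0.0, 0.57, 0.0, 1.0],
[-0.1, 0.0, -0.0, -0.0, 0.57, 0.0, 1.0],
[-0.1, 0.0, -0.0, -0.01, 0.57, 0.0, 1.0],
left [0. 0. 0.]
```

Good. Final descent to about z 69.

```bash
python3 -m crank '[[-0.1,0,0,0,0.5,0,1],[-0.1,0,0,0,0.5,0,1],[-0.1,0,0,0,0.5,0,1],[0,0,0,0,0.4,0,1],[0,0,0,0,0,0,1],[0,0,0,0,0,0,1],[0,0,0,0,0,0,1],[0,0,0,0,0,0,1],[0,0,0,0,0,0,1],[0,0,0,0,0,0,1]]'
python3 - <<'E'
from ov import *
s=cams.grab_frame("scene");cv2.imwrite("pics/s3.png",cv2.resize(s[200:330,350:480],None,fx=4.5,fy=4.5,interpolation=2))
E
```

```text
clock: 4.37
eef_pos: [546.3, 255.6, 71.3]
tcp_rot: [-1.571, 0.003, -0.275]
contact_force: [-0.0, 0.2, 0.1]
opening: 1.0
```

View pics/s3.png

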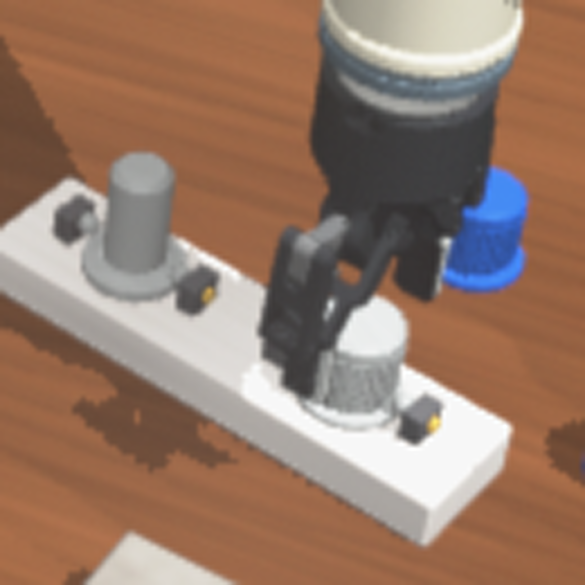

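Fingers straddle the knurled barrel (left finger about crop 300,350, barrel at 370,350). Closing.

```bash
python3 -m crank '[[0,0,0,0,0,0,0.2],[0,0,0,0,0,0,0.2],[0,0,0,0,0,0,0.1],[0,0,0,0,0,0,0],[0,0,0,0,0,0,-0.2],[0,0,0,0,0,0,-0.4],[0,0,0,0,0,0,-0.6],[0,0,0,0,0,0,-1],[0,0,0,0,0,0,-1],[0,0,0,0,0,0,-1]]' 60;python3 plan.py 546 255.5 69.5 -15.8 1 1
```

```text
clock: 5.25
eef_pos: [546.2, 255.8, 72.2]
tcp_rot: [-1.571, 0.003, -0.275]
contact_force: [-0.4, 0.3, 1.4]
opening: 0.487
now [546.2 255.8  72.2] [-90.    0.2 -15.8] j [0.43 0.54 1.81 0.   0.8  0.71] t 5.25
[-0.0, 0.0, -0.2, -0.01, 0.27, -0.03, 1.0],
left [0. 0. 0.]
```

```bash
python3 -m crank '[[0,0,0,0,0,0,-1],[0,0,0,0,-0.4,0,-1],[0,0,0,0,-0.6,0,-1],[0,0,0,0,-0.8,0,-1],[0,0,0,0,-1,0,-1],[0,0,0,0,-1,0,-1],[0,0,0,0,-1,0,-1],[0,0,0,0,-1,0,-1],[0,0,0,0,-1,0,-1],[0,0,0,0,0,0,-1]]' 90; python3 -m crank '[[0,0,0,0,-0.5,0,-1],[0,0,0,0,-0.5,0,-1],[0,0,0,0,0,0,-1],[0,0,0,0,0,0,-1],[0,0,0,0,0,0,-1],[0,0,0,0,0,0,-1],[0,0,0,0,0,0,-1],[0,0,0,0,0,0,-1],[0,0,0,0,0,0,-1],[0,0,0,0,0,0,-1]]';python3 - <<'E'
from ov import *
s=cams.grab_frame("scene");cv2.imwrite("pics/s4.png",cv2.resize(s[150:310,330:490],None,fx=3.7,fy=3.7,interpolation=2))
E
```

```text
clock: 6.08
eef_pos: [546.5, 255.6, 147.9]
tcp_rot: [-1.57, 0.002, -0.275]
contact_force: [0.8, 0.7, -1.4]
opening: 0.479
clock: 6.92
eef_pos: [545.6, 255.2, 157.9]
tcp_rot: [-1.572, 0.004, -0.275]
contact_force: [0.6, 0.2, -2.2]
opening: 0.477
```

View pics/s4.png

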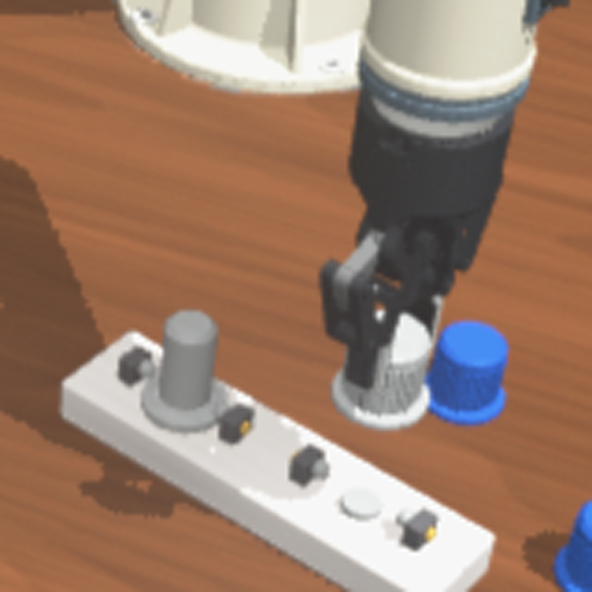

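```bash
python3 - <<'E'
from ov import *
t=cv2.imread("pics/top0.png");s=cv2.imread("pics/scene0.png")
cv2.imwrite("pics/pin.png",np.hstack([cv2.resize(t[237:270,393:426],None,fx=12,fy=12,interpolation=2),cv2.resize(s[207:240,236:269],None,fx=12,fy=12,interpolation=2)]))
E
python3 plan.py 569.5 -165.8 175 -15.8 12 -1
```

```text
now [545.6 255.2 157.9] [-90.1   0.2 -15.8] j [0.43 0.42 1.76 0.   0.97 0.71] t 6.9667
[0.0, 0.0, -0.0, 1.14, -0.14, -3.32, -1.0],
[0.0, 0.0, -0.0, 1.14, -0.14, -3.32, -1.0],
[0.0, 0.0, -0.0, 1.14, -0.14, -3.32, -1.0],
[0.0, 0.0, -0.0, 1.14, -0.14, -3.32, -1.0],
[0.0, 0.0, -0.0, 1.14, -0.14, -3.32, -1.0],
[0.0, 0.0, -0.0, 1.15, -0.14, -3.32, -1.0],
[0.0, 0.0, -0.0, 1.15, -0.14, -3.32, -1.0],
[0.0, 0.0, -0.0, 1.15, -0.14, -3.32, -1.0],
[0.0, 0.0, -0.0, 1.15, -0.14, -3.32, -1.0],
[0.0, 0.0, -0.0, 1.15, -0.14, -3.32, -1.0],
[0.0, 0.0, -0.0, 1.15, -0.14, -3.32, -1.0],
[0.0, 0.0, -0.0, 1.15, -0.14, -3.32, -1.0],
left [0. 0. 0.]
```

View pics/pin.png

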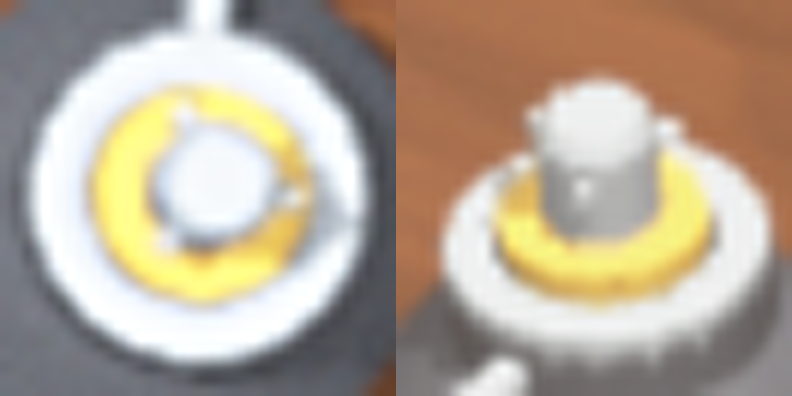

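The top picture shows the pins at crop (182,112), (292,195) and (165,240), i.e. at about 21° mod 120 in world. The collar's keyways are unknown within ±30°, so I'll start at the present yaw and turn positive. Now carrying it over.

```bash
python3 -m crank '[[0,0,0,0.4,-0.2,-1.2,-1],[0,0,0,0.8,-0.2,-2.4,-1],[0,0,0,1.1,-0.2,-3.3,-1],[0,0,0,1.1,-0.2,-3.3,-1],[0,0,0,1.15,-0.2,-3.3,-1],[0,0,0,1.15,-0.2,-3.3,-1],[0,0,0,1.15,-0.2,-3.3,-1],[0,0,0,1.15,-0.2,-3.3,-1],[0,0,0,1.15,0,-3.3,-1],[0,0,0,1.15,0,-3.3,-1]]';python3 plan.py 569.5 -165.8 165 -15.8 5 -1
```

```text
clock: 7.8
eef_pos: [563.3, -73.1, 175.5]
tcp_rot: [-1.571, 0.002, -0.265]
contact_force: [1.3, -0.9, -1.9]
opening: 0.478
now [563.3 -73.1 175.5] [-90.    0.1 -15.2] j [-0.13  0.35  1.82  0.    0.97  0.13] t 7.8
[-0.0, 0.1, -0.0, 0.6, 0.21, -1.76, -1.0],
[-0.0, 0.1, -0.0, 0.61, 0.21, -1.76, -1.0],
[-0.0, 0.1, -0.0, 0.61, 0.21, -1.76, -1.0],
[-0.0, 0.1, -0.0, 0.62, 0.21, -1.75, -1.0],
[-0.0, 0.1, -0.0, 0.62, 0.21, -1.75, -1.0],
left [0. 0. 0.]
```

```bash
python3 -m crank '[[0,0,0,0.7,0,-2,-1],[0,0,0,0.6,0,-1.6,-1],[0,0,0,0.4,0,-1.2,-1],[0,0,0,0.3,0,-0.8,-1],[0,0,0,0.2,0,-0.5,-1],[0,0,0,0.1,0,-0.3,-1],[0,0,0,0,0,0,-1],[0,0,0,0,0,0,-1],[0,0,0,0,0,0,-1],[0,0,0,0,0,0,-1]]';python3 plan.py 569.5 -165.8 145 -15.8 1 -1
```

```text
clock: 8.63
eef_pos: [566.2, -153.7, 176.7]
tcp_rot: [-1.573, 0.0, -0.271]
contact_force: [-0.4, -0.0, -2.5]
opening: 0.482
now [ 566.2 -153.7  176.7] [-90.1   0.  -15.5] j [-0.27  0.37  1.78 -0.    0.98  0.01] t 8.6333
[0.1, 0.3, -0.0, 0.64, 3.17, -1.08, -1.0],
left [0. 0. 0.]
```

```bash
python3 -m crank '[[0,0.3,0,0.25,0.6,-0.45,-1],[0,0,0,0.2,0.6,-0.35,-1],[0,0,0,0.05,0.5,-0.1,-1],[0,0,0,0,0.3,0,-1],[0,0,0,0,0,0,-1],[0,0,0,0,0,0,-1],[0,0,0,0,0,0,-1],[0,0,0,0,0,0,-1],[0,0,0,0,0,0,-1],[0,0,0,0,0,0,-1]]';python3 plan.py 569.5 -165.8 145 -15.8 1 -1
python3 - <<'E'
from ov import *
s=cams.grab_frame("scene");t=cams.grab_frame("top");p=r.sense()["eef_pos"];print(p)
z0=p[2]-42.2
D=[(circ(p[0],p[1],z0,27),(0,200,0)),(circ(p[0],p[1],z0+48,22),(255,0,0)),(circ(569.3,-165.7,60,32),(0,0,255)),(circ(569.3,-165.7,90,9.5),(0,0,255))]
cv2.imwrite("pics/s5.png",np.hstack([overlay(s,"scene",D,203,150,100,120,4),overlay(t,"top",D,360,190,100,120,4)]))
E
```

```text
clock: 9.47
eef_pos: [568.7, -162.8, 153.8]
tcp_rot: [-1.572, 0.002, -0.275]
contact_force: [0.4, 0.6, -1.4]
opening: 0.483
now [ 568.7 -162.8  153.8] [-90.1   0.1 -15.7] j [-0.28  0.41  1.79 -0.    0.95 -0.  ] t 9.4667
[0.1, 0.1, -0.1, 0.16, 0.88, -0.26, -1.0],
left [0. 0. 0.]
[ 568.76674984 -162.84992393  153.8519733 ]
```

View pics/s5.png

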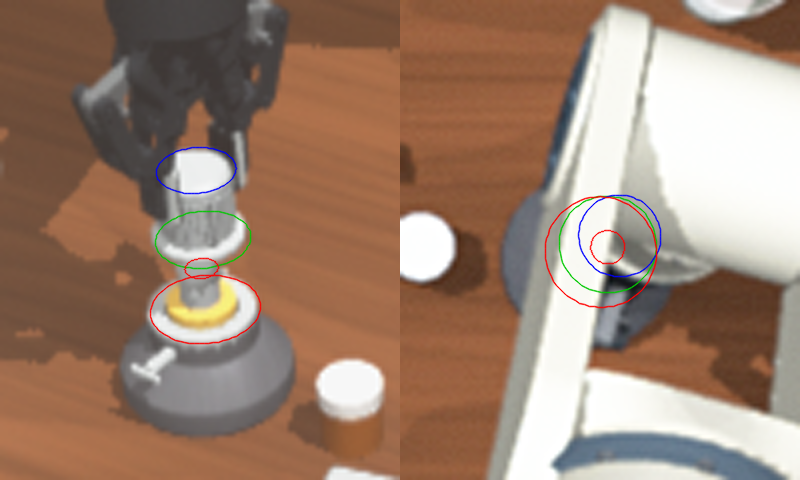

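The scene view shows the collar (crop 203,240) right above the spigot (200,290), matching the predicted outlines to about 1 px. Correcting the last 3 mm and descending.

```bash
python3 -m crank '[[0,0,0,0.12,0.3,-0.25,-1],[0,0,0,0,0.3,0,-1],[0,0,0,0,0.3,0,-1],[0,0,0,0,0.2,0,-1],[0,0,0,0,0,0,-1],[0,0,0,0,0,0,-1],[0,0,0,0,0,0,-1],[0,0,0,0,0,0,-1],[0,0,0,0,0,0,-1],[0,0,0,0,0,0,-1]]';python3 plan.py 569.5 -165.8 124 -15.8 1 -1
```

```text
clock: 10.4
eef_pos: [569.3, -165.9, 141.7]
tcp_rot: [-1.572, 0.001, -0.275]
contact_force: [-0.7, 0.4, -1.4]
opening: 0.48
now [ 569.3 -165.9  141.7] [-90.1   0.1 -15.7] j [-0.29  0.43  1.79 -0.    0.92 -0.01] t 10.4
[0.1, 0.1, -0.1, 0.02, 1.77, 0.02, -1.0],
left [0. 0. 0.]
```

```bash
python3 -m crank '[[0,0,0,0,0.2,0,-1],[0,0,0,0,0.2,0,-1],[0,0,0,0,0.2,0,-1],[0,0,0,0,0.2,0,-1],[0,0,0,0,0.2,0,-1],[0,0,0,0,0.1,0,-1],[0,0,0,0,0,0,-1],[0,0,0,0,0,0,-1],[0,0,0,0,0,0,-1],[0,0,0,0,0,0,-1]]';python3 plan.py 569.5 -165.8 124 -15.8 1 -1
```

```text
clock: 11.23
eef_pos: [569.3, -165.9, 129.4]
tcp_rot: [-1.572, 0.001, -0.274]
contact_force: [0.0, 0.3, -2.2]
opening: 0.481
now [ 569.3 -165.9  129.4] [-90.1   0.1 -15.7] j [-0.29  0.44  1.8  -0.    0.9  -0.01] t 11.2333
[0.1, 0.1, -0.1, 0.02, 0.54, 0.01, -1.0],
left [0. 0. 0.]
```

```bash
python3 -m crank '[[0,0,0,0,0.15,0,-1],[0,0,0,0,0.15,0,-1],[0,0,0,0,0.1,0,-1],[0,0,0,0,0.1,0,-1],[0,0,0,0,0.1,0,-1],[0,0,0,0,0.1,0,-1],[0,0,0,0,0.1,0,-1],[0,0,0,0,0.1,0,-1],[0,0,0,0,0.1,0,-1],[0,0,0,0,0.1,0,-1]]';python3 plan.py 569.5 -165.8 124 -15.8 1 -1
```

```text
clock: 12.07
eef_pos: [569.7, -166.0, 123.8]
tcp_rot: [-1.572, 0.0, -0.274]
contact_force: [-4.6, 0.6, 9.5]
opening: 0.482
now [ 569.7 -166.   123.8] [-90.1   0.  -15.7] j [-0.29  0.45  1.8  -0.    0.89 -0.01] t 12.0667
[0.1, 0.1, -0.0, -0.02, -0.02, 0.01, -1.0],
left [0. 0. 0.]
```

Resting on the pins at 123.8. Now turning under a light push.

```bash
python3 -m crank '[[0,-4,0,0,0.08,0,-1],[0,-4,0,0,0.08,0,-1],[0,-4,0,0,0.08,0,-1],[0,-4,0,0,0.08,0,-1],[0,-4,0,0,0.08,0,-1],[0,-4,0,0,0.08,0,-1],[0,-4,0,0,0.08,0,-1],[0,0,0,0,0.08,0,-1],[0,0,0,0,0.08,0,-1],[0,0,0,0,0.08,0,-1]]';python3 plan.py 569.5 -165.8 124 -15.8 1 -1
```

```text
clock: 12.9
eef_pos: [569.0, -164.6, 123.7]
tcp_rot: [-1.57, 0.001, 0.237]
contact_force: [-3.7, 1.8, 7.6]
opening: 0.478
now [ 569.  -164.6  123.7] [-89.9   0.1  13.6] j [-0.28  0.45  1.81  0.    0.89 -0.52] t 12.9
[-0.0, 7.0, -0.0, 0.02, -0.03, -0.13, -1.0],
left [0. 0. 0.]
```

```bash
python3 -m crank '[[0,-3,0,0,0.08,-0.08,-1],[0,-3,0,0,0.08,0,-1],[0,-3,0,0,0.08,0,-1],[0,-3,0,0,0.08,0,-1],[0,-3,0,0,0.08,0,-1],[0,-3,0,0,0.08,0,-1],[0,-3,0,0,0.08,0,-1],[0,0,0,0,0.08,0,-1],[0,0,0,0,0.08,0,-1],[0,0,0,0,0.08,0,-1]]';python3 plan.py 569.5 -165.8 124 -15.8 1 -1
```

```text
clock: 13.73
eef_pos: [567.7, -165.7, 121.6]
tcp_rot: [-1.568, 0.002, 0.617]
contact_force: [-5.1, -1.4, 8.4]
opening: 0.477
now [ 567.7 -165.7  121.6] [-89.8   0.1  35.4] j [-0.29  0.45  1.81 -0.    0.89 -0.9 ] t 13.7333
[-0.0, 7.0, -0.0, 0.14, -0.24, -0.11, -1.0],
left [0. 0. 0.]
```

Run:
```python
from ov import *
s=cams.grab_frame("scene");e=r.sense();p=e["eef_pos"];print(p,e["contact_force"],e["wrist_torque"])
z0=p[2]-42.2
D=[(circ(p[0],p[1],z0,27),(0,200,0)),(circ(p[0],p[1],z0+48,22),(255,0,0)),(circ(569.3,-165.7,60,32),(0,0,255))]
o=s[165:265,203:303]
cv2.imwrite("pics/s6.png",np.hstack([cv2.resize(o,None,fx=4,fy=4,interpolation=2),overlay(s,"scene",D,203,165,100,100,4)]))
```

```text
[ 567.61572794 -165.75430127  121.54647661] [-3.00246599 -2.16209775  4.88842244] [-0.3879928   0.71235316  0.22264002]
```

View pics/s6.png

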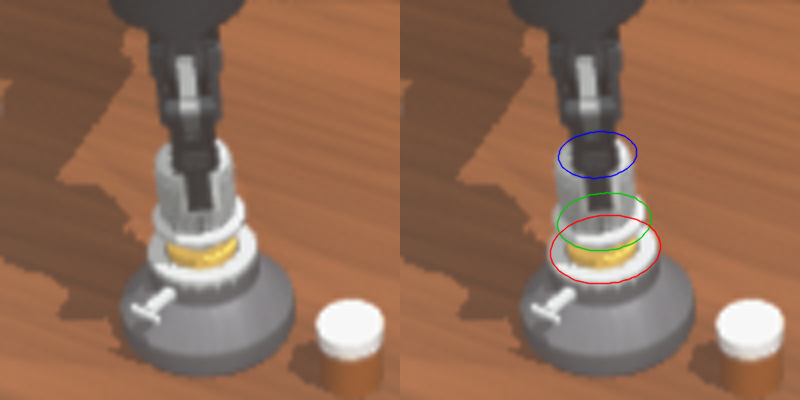

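```bash
python3 -m crank '[[0,-2,0,0,0.1,0,-1],[0,-2,0,0,0.1,0,-1],[0,-2,0,0,0.1,0,-1],[0,-2,0,0,0.1,0,-1],[0,-2,0,0,0.1,0,-1],[0,0,0,0,0.1,0,-1],[0,0,0,0,0.1,0,-1],[0,0,0,0,0.1,0,-1],[0,0,0,0,0.1,0,-1],[0,0,0,0,0.1,0,-1]]';python3 plan.py 569.5 -165.8 124 -15.8 1 -1; python3 -c "
from rig import r
print(r.sense()['wrist_torque'])"
```

```text
clock: 14.62
eef_pos: [567.7, -165.1, 109.4]
tcp_rot: [-1.567, 0.001, 0.781]
contact_force: [-0.4, -0.2, -1.3]
opening: 0.483
now [ 567.7 -165.1  109.4] [-89.8   0.1  44.7] j [-0.29  0.47  1.81  0.    0.86 -1.07] t 14.6167
[-0.0, 7.0, -0.0, 0.08, -1.46, -0.17, -1.0],
left [0. 0. 0.]
[-0.1200574   0.07926804  0.06424708]
```

It has dropped over the pins (z 109.4, force gone). Pushing it home.

```bash
python3 -m crank '[[0,0,0,0,0.1,0,-1],[0,0,0,0,0.1,0,-1],[0,0,0,0,0.1,0,-1],[0,0,0,0,0.1,0,-1],[0,0,0,0,0.1,0,-1],[0,0,0,0,0.1,0,-1],[0,0,0,0,0.1,0,-1],[0,0,0,0,0.1,0,-1],[0,0,0,0,0.1,0,-1],[0,0,0,0,0.1,0,-1]]'
```

```text
clock: 15.45
eef_pos: [567.7, -165.2, 102.9]
tcp_rot: [-1.567, 0.001, 0.779]
contact_force: [-4.5, 0.9, 8.8]
opening: 0.483
```

```bash
python3 -m crank '[[0,0,0,0,0.15,0,-1],[0,0,0,0,0.15,0,-1],[0,0,0,0,0.15,0,-1],[0,0,0,0,0.15,0,-1],[0,0,0,0,0.15,0,-1],[0,0,0,0,0.15,0,-1],[0,0,0,0,0.15,0,-1],[0,0,0,0,0.15,0,-1],[0,0,0,0,0.15,0,-1],[0,0,0,0,0.15,0,-1]]'
```

```text
clock: 16.28
eef_pos: [567.7, -165.2, 102.3]
tcp_rot: [-1.569, -0.0, 0.778]
contact_force: [-7.1, 2.0, 17.7]
opening: 0.48
```

```bash
python3 -m crank '[[0,0,0,0,0.2,0,-1],[0,0,0,0,0.2,0,-1],[0,0,0,0,0.2,0,-1],[0,0,0,0,0.2,0,-1],[0,0,0,0,0.2,0,-1],[0,0,0,0,0.2,0,-1],[0,0,0,0,0.2,0,-1],[0,0,0,0,0.2,0,-1],[0,0,0,0,0.2,0,-1],[0,0,0,0,0.2,0,-1]]'
python3 - <<'E'
from ov import *
s=cams.grab_frame("scene");e=r.sense();p=e["eef_pos"];print(p,e["contact_force"],e["wrist_torque"])
D=[(circ(569.3,-165.7,60,27),(0,200,0)),(circ(569.3,-165.7,60,32),(0,0,255)),(circ(569.3,-165.7,108,22),(255,0,0))]
o=s[165:265,203:303]
cv2.imwrite("pics/s7.png",np.hstack([cv2.resize(o,None,fx=4,fy=4,interpolation=2),overlay(s,"scene",D,203,165,100,100,4)]))
E
```

```text
clock: 17.12
eef_pos: [567.6, -165.2, 102.3]
tcp_rot: [-1.572, -0.001, 0.778]
contact_force: [-8.9, 2.1, 23.0]
opening: 0.481
[ 567.63734552 -165.21856172  102.26020037] [-10.02669734   1.56304543  23.16230008] [0.30360994 1.56382122 0.10265861]
```

View pics/s7.png

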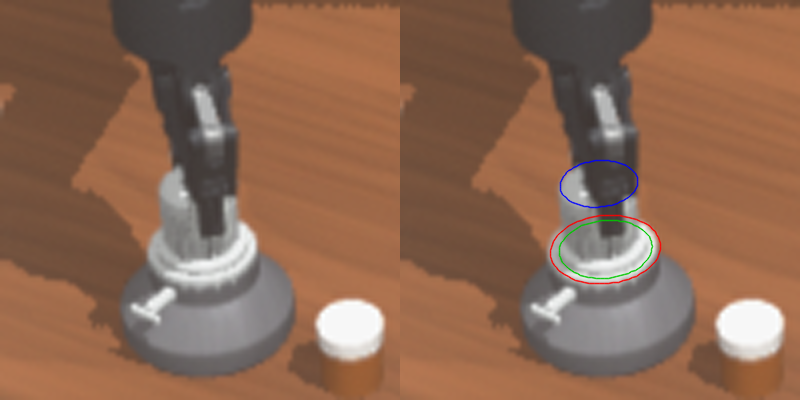

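Run:
```python
from ov import *
s=cams.grab_frame("scene");a=cv2.imread("pics/scene0.png")
cv2.imwrite("pics/end.png",np.hstack([a[180:360,150:550],s[180:360,150:550]]))
e=r.sense();print(e["clock"],e["eef_pos"],e["contact_force"],e["qvel"].round(4))
```

```text
17.2167 [ 567.63832818 -165.19236319  102.25719178] [-9.00025371  2.49786871 23.62246212] [-0.0003  0.0005 -0.0006 -0.001  -0.0012 -0.0007]
```

View pics/end.png

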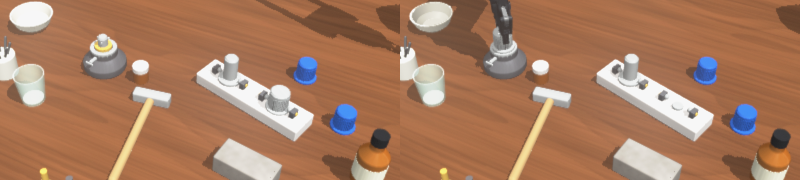

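The before-and-after pictures show the cap (right half, 631,68), hammer, jar and blue parts where they were. The collar is on the vise (505,55), still and held at 23 N. Handing in.

```bash
python3 -c "
from rig import r,order
print(order.sign_off())"
```

```text
the job is handed in; nothing more can be done
None
```

The job is handed in at about 17 s of the 51 s allowed. The collar is on the vise, and the gripper is still holding it down. The hand-in gave no verdict.

**What I did:** I gripped the knurled collar across the rail, pulled it straight up off its catches and set it on the pinned spigot. Turning it about 60° under a light push made it drop over the pins. I then pushed it down to a hard stop.

**Last checks:**
- **Seating:** the TCP stopped at z 102.3 mm, against 102.2 mm expected for home. It did not move when I pushed harder, and the picture shows the flange on the rim.
- **Hold:** the vertical push reads a steady 23 N and the joints are still. The grip was set to 90 N, and the finger opening is unchanged since the lift.
- **Surroundings:** the cap and the other nearby things look unmoved in the scene picture. I did not look for movement in the part of the bench outside that crop.

**What disagreed:**
- The two cameras differed by about 2–4 mm in absolute position, but agreed to about 1 mm on the distance from collar to vise.
- A sideways force of about 9 N remains at the wrist. The TCP is 1.7 mm in x from the vise centre I estimated from the pictures. The collar's own centring rests on its fit over the spigot; I did not measure it separately.

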